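# Push the tin up the feed rack onto its catch

### The job

The small tin has rolled down to the lip of the sloping feed rack because the rack's catch is let down. Using a fingertip only, without gripping or lifting anything, swing the catch lever beside the gutter all the way over towards the low end so that the catch stands up through the gutter floor, then push the tin up the gutter, over the catch, until it touches the back stop, and let go so that it stays up there behind the catch. Leave the jar, mug, larger tin and tape roll where they stand.

Things in the scene. Friction and masses are not known exactly. Their poses are not given: they have to be found in the camera images.
- gutter: Fixed steel gutter of the feed rack, rising 10 degrees. Origin mid-width on its floor at the inner face of the low end's lip (floor there 34 mm above the table); +x up the slope along the floor, +y across towards the lever's side, +z square off the floor. 77 mm wide inside, walls 16 mm and lip 14 mm high, lip 4 mm thick. Plywood cheeks, outer faces at y = +-50.5 mm, lower than the walls.
- tin: Small green and gold tin, 57 mm diameter, 72 mm long, 0.13-0.25 kg, lying across the gutter, first against the lip; slick (friction 0.3), rolls freely. Origin: centre of its base (end on the lever's side); its z axis is the tin's axis, along gutter -y. Its axis lies 28.7 mm off the floor, at gutter x = 24 mm against the lip, 172 mm against the back stop, about 165 mm when resting behind the raised catch.
- catch_lever (a joint): Catch lever, rad: 0 = let down, leaning 20 degrees up the slope from the gutter's normal; 1.2 = fully over at its end stop, leaning 49 degrees towards the low end. Turns on a cross shaft at gutter x = 115 mm, 6 mm below the floor; friction (2 to 5 N at the lever) keeps it where it is put. The catch turns with it, from 0.7 rad below the floor at 0 to 0.5 rad above it at 1.2. Starts at 0 to 0.3.
- lever_knob (a point): Centre of the black ball knob (17 mm diameter) on the end of the catch lever, 50 mm from the shaft. The lever is a 7 mm round rod at gutter y = 80 mm, 29 mm clear of the plywood cheek, and swings in a plane along the gutter.
- catch (a joint): Give of the catch, rad: 0 = as raised as the lever allows; grows, up to 1.2, while something passing up the slope presses the catch down. The catch is a steel tongue 22 mm wide and 32 mm long, hinged on the lever's shaft in a slot in the middle of the floor and pointing up the slope; a light spring (0.024 N m at rest) lets the tin pass uphill and it blocks the tin downhill.
- catch_tip (a point): Tip of the catch tongue (rounded, 2.5 mm radius). With the lever fully over it stands at gutter x = 141 mm, 8 mm above the floor; with the lever let down it is below the floor.
- back_stop (a point): Centre of the face of the back stop's rubber pad (50 mm wide, 26 mm high), at gutter x = 201 mm, 29 mm above the floor; the plate behind it is 45 mm high.
- jar: Glass jar with dark lid, 70 mm diameter, 86 mm high, upright; origin at the centre of its base. Not to be moved.
- mug: White dotted mug, 82 x 117 x 91 mm with handle; origin at the centre of its base. Not to be moved.
- gesso: Larger upright primer tin, 78 mm diameter, 74 mm high; origin at the centre of its base. Not to be moved.
- tape: Roll of masking tape lying flat, 104 mm diameter, 25 mm high; origin at the centre of its base. Not to be moved.
Things that resemble listed ones, but are neither listed nor needed, are in the scene too. What is shaped like the tin but purple or turquoise is not meant.

How it is judged (in metres and radians):
On the way, in this order (a step that is already met when the one before it is completed fails the run):
1. the catch lever is swung fully over while the tin still lies below the catch (value of joint catch_lever above 1.08 rad and x of tin in the frame of gutter below 0.1 m), for 0.2 s.
2. the tin is pushed up the gutter until it touches the back stop (x of tin in the frame of gutter above 0.1695 m), for 0.05 s.
At the end, for the whole second after the job is handed in: The lever is fully over (above 1.05 rad), the catch is sprung up (within 0.15 rad of its stop), and the tin lies still on the gutter floor between the catch and the back stop (axis at gutter x = 158 to 176 mm, within 4 mm of its resting height) (value of joint catch_lever above 1.05 rad and value of joint catch below 0.15 rad and x of tin in the frame of gutter between 0.158 and 0.176 m and z of tin in the frame of gutter between 0.025 and 0.033 m and linear speed of tin below 0.01 m/s); the robot touches nothing.
It fails at once if the tin is lifted off the gutter or leaves it (z of tin in the frame of gutter above 0.042 m or z of tin in the frame of gutter below 0.015 m).
It fails at once if the jar is moved (distance of jar from where it was at the start of the episode above 0.02 m).
It fails at once if the mug is moved (distance of mug from where it was at the start of the episode above 0.02 m).
It fails at once if the larger tin is moved (distance of gesso from where it was at the start of the episode above 0.02 m).
It fails at once if the tape roll is moved (distance of tape from where it was at the start of the episode above 0.02 m).
It also fails if it takes over 48 s, if anything falls off the work surface, if the arm or the gripper's body presses on something with over 40 N, if the wrist force passes 120 N, or if a joint passes its speed limit or range.

### The arm

A 6-joint arm with a two-finger parallel gripper is mounted at the origin on the work surface; the furniture and walls round the work are solid. World frame = base frame: x ahead of the robot, y to its left, z up, the work surface at z = 0. Lengths are in m, angles in degrees, forces in N, time in s.
With the tool pointing down it reaches from about 0.375 to 0.925 m from the base axis. Payload 5.7 kg.
Tool frame: the origin (TCP) lies on the centre line of the jaws, within the pads' length; the fingertips stand 19 mm ahead of it and the grasp point (between the pads) is the TCP (tip_reach is the distance from the TCP to the fingertips, in m); z points along the fingers, x is the direction in which the jaws open and shut, and the axes are right-handed (so a half turn about z gives the same grasp; the last joint's range is limited). The gripper opens to 85 mm and grips with 20 to 120 N. Pads are 22 mm wide; open, the fingers measure 114 mm over their backs; the gripper's body (76 mm by 85 mm) begins 54 mm behind the grasp point. The pads swing forward as they close: fully open they stand 13 mm farther back than shut.
Start: joints at [64.28, 20.558, 86.54, -0, 72.909, -6.595], TCP at [0.197, 0.567, 0.25] pointing down, gripper open.
Joint ranges: [-170.27, 170.27], [-57.76, 135], [12.27, 136.19], [-55.21, 235.2], [11.17, 155.16], [-170.74, 170.74]. Speed limits (degrees/s): [136.94, 136.94, 180, 180, 180, 180].

### API

Orientations are given as a 3x3 rotation matrix whose columns are the frame's x, y, z axes.
In Python, from workcell import read_state, snapshot, camera_params, sign_off, tip_reach gives the robot as it stands. The module is installed in compiled form; this text tells all that it offers.
- The arm moves only by the shell command python3 -m inch 'ROWS' [FORCE]. ROWS is a JSON object of lists of equal length, an entry for each row: "dp": the shift along the world's x, y, z in mm, a list of three; "rot": the turn, a rotation vector about the world's x, y, z in rad, a list of three; "gripper": the opening, from 0 (shut) to 1 (fully open). A call has 1 to 12 rows; each row is the pose to reach, as a shift and turn from the pose commanded when the call began; what a row does not reach only later rows make up. A row lasts 1/10 s, in which the tool goes at most 50 mm and 8.59 degrees, less where a joint would pass 70% of its speed; a pose out of reach is approached as far as the arm can. A call with a gripper value outside its range is refused whole. The fingers move at their own pace and stop on an object; FORCE is the grip in N (left out, the last holds). Time passes only in rows, so rows that repeat a pose let the fingers close. It gives the time, the measured TCP pose, the force and the opening at its end, in the units of the state.
- read_state(): the state, without advancing time (a new reading comes with each control period).
- snapshot(name): name is "scene" or "top" or "wrist"; returns the picture (480x640x3 uint8, red, green, blue); there is no depth.
- camera_params(name): a dict with "intrinsics" (3x3 intrinsics, pixels), "origin" and "orientation" of the camera in the world; the wrist camera has in their place "T_tool_cam" (4x4, takes a point from camera to tool coordinates, whose origin is the TCP and whose axes are the tool frame's). Camera axes: x right, y down, z forward; pixel columns grow to the right and rows downward; lengths in m; the calibration is good to about 2 mm. A picture is of the moment at which its call begins: read the wrist's pose just before it. camera_params takes no time and is no camera call.
- sign_off(): hands the job in, once; it reports no verdict.
The state is a dict: "clock": time; "joint_positions": joint angles; "qvel": joint speeds; "joint_efforts": joint torques, N m; "position": TCP position; "ee_rot": TCP orientation; "ft_force": force on the tool from outside, world axes, zero at the start; "ft_torque": the same for the moment, N m; "finger_gap": finger opening in m.
Only numpy, scipy, OpenCV 4.12 (cv2) and the standard library are available. Lean on these libraries where they do the work, as an engineer would, in place of code of your own. Each camera call takes 0.05 s, during which the arm holds its last target. There are 200 camera calls.

## Working session

There is one attempt and no reset: what is moved stays moved. The work goes in short steps, Python scripts to look and compute and a shell command to move; the robot and the scene stay as the last step left them, time stands still between calls to the robot, and variables do not carry over. Pictures are saved under pics/ and viewed, about 8 in all and at most 12, crops included, and the job is handed in when it is done.

```bash
mkdir -p pics; python3 - <<'E'
from workcell import *
import cv2,numpy as np
np.set_printoptions(precision=4,suppress=True)
s=read_state();print(s['clock'],s['position'],s['ee_rot'],s['finger_gap'],tip_reach if not callable(tip_reach) else tip_reach())
for n in ['scene','top']:
    p=camera_params(n);print(n,p)
    cv2.imwrite(f'pics/{n}0.png',snapshot(n)[:,:,::-1])
print(camera_params('wrist'))
E
```

```text
0.0 [0.1963 0.5663 0.2494] [[ 0.3276  0.9448 -0.0008]
 [ 0.9448 -0.3276 -0.0017]
 [-0.0018 -0.0002 -1.    ]] 0.085457855529497 0.019
scene {'intrinsics': array([[588.1883,   0.    , 319.0238],
       [  0.    , 588.1883, 241.2037],
       [  0.    ,   0.    ,   1.    ]]), 'origin': array([-0.5088, -0.6372,  1.0081]), 'orientation': array([[ 0.5071, -0.5177,  0.6891],
       [-0.8618, -0.3137,  0.3985],
       [ 0.0099, -0.796 , -0.6052]])}
top {'intrinsics': array([[500.5041,   0.    , 325.8536],
       [  0.    , 500.5041, 232.5649],
       [  0.    ,   0.    ,   1.    ]]), 'origin': array([ 0.4061, -0.0695,  1.3267]), 'orientation': array([[ 0.0125, -0.9962,  0.0865],
       [-0.9999, -0.0126, -0.0009],
       [ 0.0019, -0.0865, -0.9962]])}
{'intrinsics': array([[362.3526,   0.    , 316.9206],
       [  0.    , 362.3526, 233.6835],
       [  0.    ,   0.    ,   1.    ]]), 'T_tool_cam': array([[ 1.    ,  0.0003,  0.0002, -0.001 ],
       [-0.0003,  0.9637,  0.267 , -0.0688],
       [-0.0001, -0.267 ,  0.9637, -0.1239],
       [ 0.    ,  0.    ,  0.    ,  1.    ]])}
```

View pics/scene0.png

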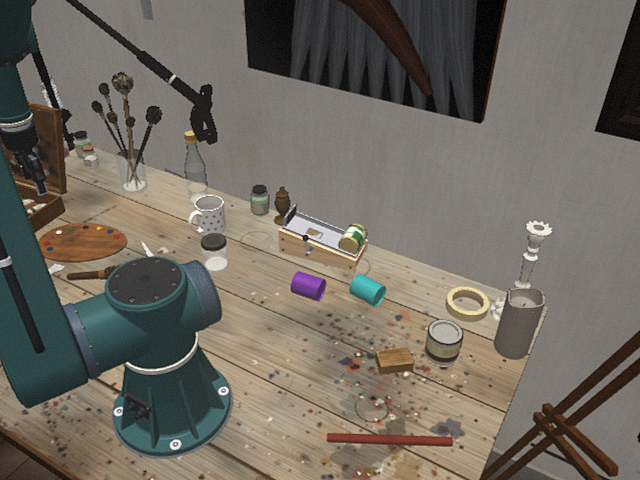

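View pics/top0.png

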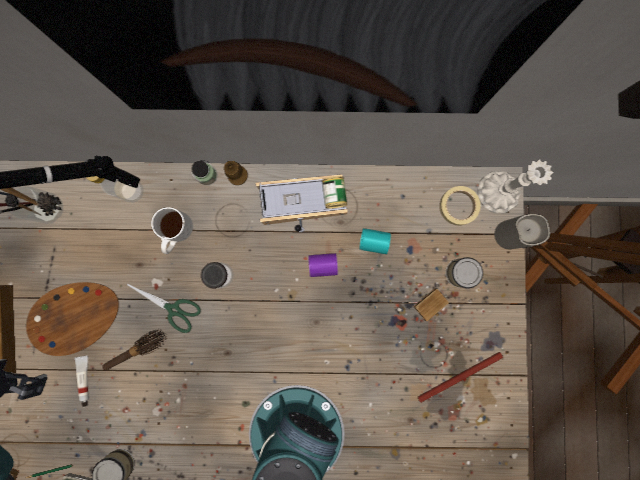

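Scene: the green and gold tin lies in the gutter at top (335,191), and the lever knob is at (298,228). The decoys are purple at (323,265) and turquoise at (376,242). The upright green jar at (203,172) isn't the tin either. I'm choosing the one in the gutter and will check it in a crop.

```bash
python3 - <<'E'
import cv2
a=cv2.imread('pics/top0.png')[160:250,240:370]
b=cv2.imread('pics/scene0.png')[190:280,260:390]
cv2.imwrite('pics/crop0.png',cv2.resize(cv2.vconcat([a[:, :],b]),None,fx=5,fy=5,interpolation=cv2.INTER_CUBIC)[:, :] if 0 else cv2.vconcat([cv2.resize(i,None,fx=4.3,fy=3.3*1.3/1.3,interpolation=cv2.INTER_CUBIC) if 0 else cv2.resize(i,(433,300),interpolation=cv2.INTER_CUBIC) for i in (a,b)]))
E
```

```text
(no output)
```

View pics/crop0.png

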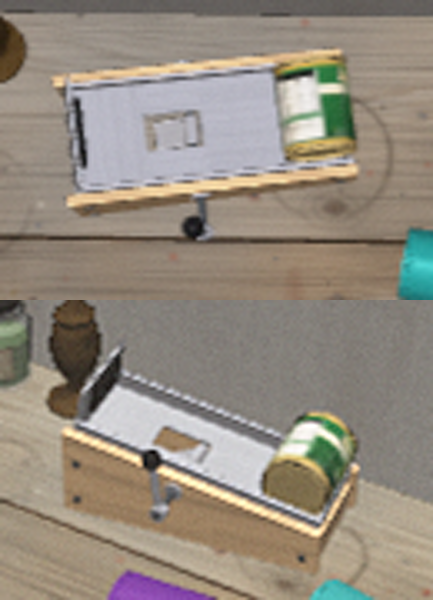

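```bash
cat > h.py <<'E'
import numpy as np,cv2
from workcell import *
from scipy.optimize import least_squares
np.set_printoptions(precision=4,suppress=True)
def gut(yaw):
    a=np.radians(10);u=np.array([np.cos(yaw),np.sin(yaw),0]);
    x=u*np.cos(a)+[0,0,np.sin(a)];y=np.array([-u[1],u[0],0]);return np.c_[x,y,np.cross(x,y)]
def knob(q):
    t=np.radians(20)-q;return np.array([.115+.05*np.sin(t),.08,-.006+.05*np.cos(t)])
def proj(P,K,o,R):
    c=R.T@(np.asarray(P)-o);p=K@c;return p[:2]/p[2]
def cam(n,s=None):
    p=camera_params(n)
    if n!='wrist':return p['intrinsics'],p['origin'],p['orientation']
    T=np.eye(4);T[:3,:3]=s['ee_rot'];T[:3,3]=s['position'];T=T@p['T_tool_cam'];return p['intrinsics'],T[:3,3],T[:3,:3]
def fit(obs,x0):
    # obs: list of (cam, point|'knob', uv) ; x=[x,y,yaw,q]
    def pts(x,p):return x[0:2].tolist()+[.034]+0*np.zeros(3)+gut(x[2])@(knob(x[3]) if isinstance(p,str) else np.array(p))
    f=lambda x:np.concatenate([proj(pts(x,p),*c)-uv for c,p,uv in obs])
    r=least_squares(f,x0,loss='soft_l1');return r.x,f(r.x).reshape(-1,2)
E
python3 - <<'E'
from h import *
t,s=cam('top'),cam('scene')
obs=[(t,'knob',(298,228)),(s,'knob',(305,238)),(t,(.201,0,.029),(264.6,199)),(s,(.201,0,.029),(289.4,216.4)),(s,(.024,.036,.0287),(349.4,246.4)),(t,(.024,0,.0572),(335.5,192.4))]
x,r=fit(obs,[.5,.0,1.5,.1]);print(x,np.degrees(x[2]));print(r)
E
```

```text
[ 0.6189 -0.1077  1.7179  0.0611] 98.42754454597927
[[-0.3951  0.4397]
 [ 0.584  -0.1786]
 [-0.3585  1.532 ]
 [ 3.006  -1.0852]
 [-1.4909  0.699 ]
 [ 0.3502 -1.2389]]
```

```bash
python3 -m inch '{"dp":[[0,0,50],[60,-80,50],[410,-576,50],[410,-576,50],[410,-576,50],[410,-576,50],[410,-576,50],[410,-576,50],[410,-576,50],[410,-576,50],[410,-576,50],[410,-576,50]],"rot":[[0,0,0],[0,0,0.1],[0,0,0.24],[0,0,0.36],[0,0,0.48],[0,0,0.48],[0,0,0.48],[0,0,0.48],[0,0,0.48],[0,0,0.48],[0,0,0.48],[0,0,0.48]],"gripper":[0,0,0,0,0,0,0,0,0,0,0,0]}'; python3 -c "
from workcell import *;s=read_state();print(s['position'],s['ee_rot'],s['joint_positions'])"
```

```text
clock: 1.3
position: [0.5159, 0.1176, 0.3]
ee_rot: [[-0.145, 0.989, -0.0], [0.989, 0.145, 0.0], [0.0, -0.0, -1.0]]
ft_force: [0.1, 0.6, 0.1]
finger_gap: -0.0
[0.51592223 0.1176062  0.30004006] [[-1.45478834e-01  9.89361256e-01 -4.62587612e-04]
 [ 9.89361359e-01  1.45478866e-01  3.51052798e-05]
 [ 1.02028525e-04 -4.52559234e-04 -9.99999892e-01]] [ 5.35676171e+00  1.22088434e+01  9.12501702e+01  4.60288438e-03
  7.65671872e+01 -9.30093184e+01]
```

```bash
python3 -m inch '{"dp":[[30,-43,0],[60,-86,0],[90,-128,0],[90,-128,0],[90,-128,0]],"rot":[[0,0,0],[0,0,0],[0,0,0],[0,0,0],[0,0,0]],"gripper":[0,0,0,0,0]}'; python3 - <<'E'
from h import *
s=read_state();im=snapshot('wrist')[:,:,::-1]
print(s['position'],s['clock']);cv2.imwrite('pics/w1.png',im);import pickle;pickle.dump(cam('wrist',s),open('w1.pkl','wb'))
E
```

```text
clock: 1.8
position: [0.6056, -0.0098, 0.2994]
ee_rot: [[-0.143, 0.99, -0.001], [0.99, 0.143, 0.0], [0.0, -0.001, -1.0]]
ft_force: [-0.2, 0.7, 0.0]
finger_gap: -0.0
[ 0.6056 -0.0098  0.2994] 1.8
```

View pics/w1.png

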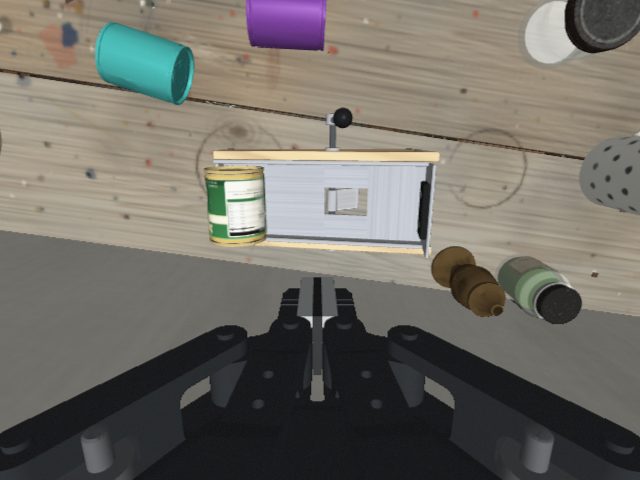

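The wrist view is clear: tin centre (235,205), knob (343,118), back-stop pad about (423,210), and closed fingertips 36 px thick at (318,280). I'll fit the gutter pose and overlay it.

```bash
python3 - <<'E'
from h import *
import pickle
w=pickle.load(open('w1.pkl','rb'));t,s=cam('top'),cam('scene')
obs=[(w,'knob',(343,118)),(w,(.201,0,.029),(423,210)),(w,(.024,.036,.0572),(235,170)),(w,(.024,-.036,.0572),(237,242)),
(t,'knob',(298,228)),(s,'knob',(305,238)),(s,(.201,0,.029),(289.4,216.4)),(s,(.024,.036,.0287),(349.4,246.4))]
x,r=fit(obs,[.62,-.108,1.71,.06]);print(x,np.degrees(x[2]));print(r)
x2,r2=fit(obs[:4],x);print(x2);print(r2)
im=cv2.imread('pics/w1.png');G=gut(x[2]);o=np.array([x[0],x[1],.034]);k=3
big=cv2.resize(im[90:270,190:450],None,fx=k,fy=k,interpolation=cv2.INTER_CUBIC)
P=lambda p:tuple(int(v) for v in (proj(o+G@np.array(p),*w)-[190,90])*k+1)
L=lambda a,b,c:cv2.line(big,P(a),P(b),c,1)
for y in(.0385,-.0385):L((0,y,.016),(.2,y,.016),(0,0,255));L((0,y,0),(.2,y,0),(255,0,0))
L((0,-.0385,.014),(0,.0385,.014),(0,0,255));L((.201,-.025,.042),(.201,.025,.042),(0,255,255));L((.201,-.025,.016),(.201,.025,.016),(0,255,255))
L((.115,.08,-.006),knob(x[3]),(255,0,255));cv2.circle(big,P(knob(x[3])),25,(255,0,255),1)
for y in(.036,-.036):
  for a in range(0,360,15):cv2.circle(big,P((.024+.0285*np.cos(np.radians(a)),y,.0287+.0285*np.sin(np.radians(a)))),1,(255,255,0),-1)
cv2.imwrite('pics/ov1.png',big)
E
```

```text
[ 0.6161 -0.0993  1.7101  0.2275] 97.98152896467082
[[-0.2438  0.0471]
 [ 6.3058  0.0301]
 [-2.7966 -0.8859]
 [-0.434   3.7534]
 [-0.8157  0.7513]
 [ 0.0853 -0.2172]
 [ 0.045  -1.7983]
 [-4.9381  0.1722]]
[ 0.6152 -0.0988  1.7036  0.2458]
[[ 0.0015 -0.1747]
 [ 6.929   0.4033]
 [-1.9133 -1.799 ]
 [-0.0882  2.9353]]
```

View pics/ov1.png

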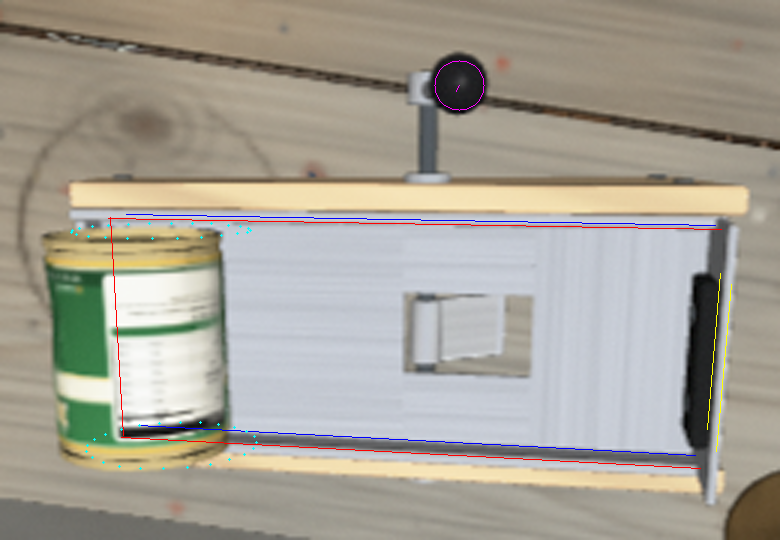

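The overlay sits about 8 px too far up-slope at both the tin and the pad, because my tin and pad picks were biased. I'll refit using silhouettes and edges.

```bash
cat > fit2.py <<'E'
from h import *
import pickle
w=pickle.load(open('w1.pkl','rb'));t,s=cam('top'),cam('scene')
u=lambda a,b:np.array([190+a/3,90+b/3])
kn=[(w,'knob',u(459,84)),(t,'knob',(298,228)),(s,'knob',(305,238))]
def W(x,p):return np.array([x[0],x[1],x[4]])+gut(x[2])@np.asarray(p)
ang=np.radians(np.arange(0,360,3))
def res(x):
    r=[]
    for c,_,uv in kn:r+=list(proj(W(x,knob(x[3])),*c)-uv)
    for y,l,rt in((.036,42,221),(-.036,60,229)):   # tin end silhouettes, columns
        P=np.array([proj(W(x,(.024+.0285*np.cos(a),y+x[5],.0287+.0285*np.sin(a))),*w) for a in ang])
        r+=[P[:,0].min()-u(l,0)[0],P[:,0].max()-u(rt,0)[0]]
        r+=[P[:,1].min()-u(0,228)[1]] if y>0 else [P[:,1].max()-u(0,468)[1]]
    E=lambda p,uv:list(proj(W(x,p),*w)-uv)
    r+=E((.201,.025,.016),u(693,275))+E((.201,-.025,.016),u(684,447))
    r+=E((.115,.052,-.006),u(428,176))
    for X,v in((.03,216),(.18,221)):
        # near wall top inner edge row
        r+=[E((X,.0385,.016),u(0,v))[1]]
    r+=[(x[4]-.034)*1000,x[5]*1000]
    return np.array(r)
r=least_squares(res,[.616,-.107,1.71,.1,.034,0],loss='soft_l1',diff_step=1e-4)
if __name__=='__main__':
    x=r.x;print(x,np.degrees(x[2]));print(res(x))
    pickle.dump(x,open('x.pkl','wb'))
E
python3 fit2.py
```

```text
[ 0.6171 -0.1079  1.7079  0.0575  0.0345 -0.0006] 97.85651930497932
[-0.24    0.0036 -0.8142  0.7518  0.0858 -0.2845  0.1831  0.8233 -1.6466
 -0.3567  0.3641  0.3408 -0.1583 -0.5482 -1.4436 -6.0843  0.1813  0.4953
  0.7026  2.2687  0.5108 -0.552 ]
```

```bash
python3 -m inch '{"dp":[[-44,20,0],[-88,39,0],[-88,39,-40],[-88,39,-85],[-88,39,-130],[-88,39,-165],[-88,39,-185],[-88,39,-185],[-88,39,-185]],"rot":[[0,0,0],[0,0,0],[0,0,0],[0,0,0],[0,0,0],[0,0,0],[0,0,0],[0,0,0],[0,0,0]],"gripper":[0,0,0,0,0,0,0,0,0]}'; python3 - <<'E'
from h import *
s=read_state();c=cam('wrist',s);a=snapshot('wrist')[:,:,::-1];b=snapshot('scene')[:,:,::-1]
cv2.imwrite('pics/c2.png',cv2.hconcat([a[::1,:],cv2.resize(b[190:290,270:376],(160,150)).copy() if 0 else cv2.copyMakeBorder(cv2.resize(b[185:285,280:320+66],(160,151)),0,329,0,0,cv2.BORDER_CONSTANT)]))
import pickle;x=pickle.load(open('x.pkl','rb'))
o=np.array([x[0],x[1],x[4]]);print(s['clock'],proj(o+gut(x[2])@knob(x[3]),*c),gut(x[2]).T@(s['position']-[0,0,.019]-o))
E
```

```text
clock: 2.75
position: [0.5166, 0.0317, 0.1158]
ee_rot: [[-0.147, 0.989, -0.001], [0.989, 0.147, 0.0], [0.0, -0.001, -1.0]]
ft_force: [0.2, 0.1, 0.7]
finger_gap: -0.0002
2.75 [242.8544 301.2457] [0.1605 0.0804 0.0349]
```

View pics/c2.png

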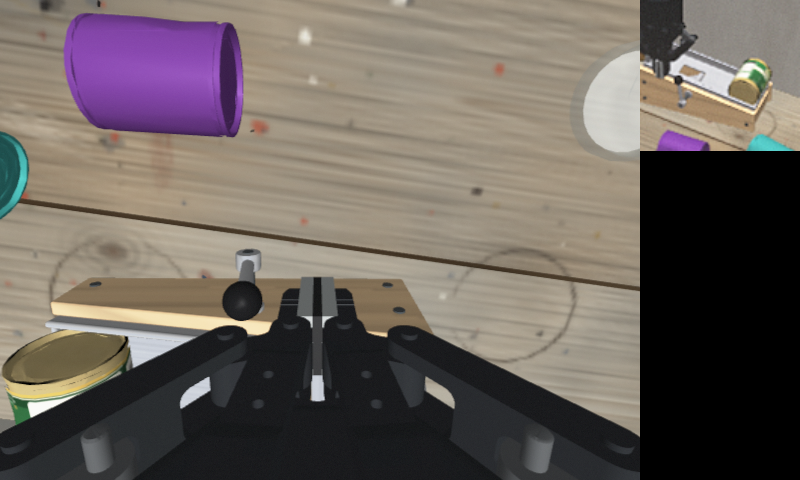

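Knob is at pixel (242,301) against a predicted (242.9,301.2), so the fit is good. The finger is just up-slope of it. Sweeping now.

```bash
python3 -m inch '{"dp":[[1,-6,0],[1.7,-12.3,0],[2.7,-20,0],[3.7,-26.6,-0.5],[4.5,-33,-2.5],[5.4,-38.9,-4.4],[6.2,-44.5,-8],[6.9,-49.8,-11.4],[7.3,-53,-14.5],[7.7,-56,-17.6],[7.7,-56,-17.6]],"rot":[[0,0,0],[0,0,0],[0,0,0],[0,0,0],[0,0,0],[0,0,0],[0,0,0],[0,0,0],[0,0,0],[0,0,0],[0,0,0]],"gripper":[0,0,0,0,0,0,0,0,0,0,0]}' && python3 -m inch '{"dp":[[0.3,-2.2,-3],[0.6,-4.4,-6.2],[0.6,-4.4,-6.2]],"rot":[[0,0,0],[0,0,0],[0,0,0]],"gripper":[0,0,0]}'
```

```text
clock: 3.95
position: [0.5246, -0.0258, 0.0971]
ee_rot: [[-0.145, 0.989, -0.001], [0.989, 0.145, 0.0], [0.0, -0.001, -1.0]]
ft_force: [0.9, -0.5, 0.1]
finger_gap: -0.0001
clock: 4.25
position: [0.5253, -0.0299, 0.0909]
ee_rot: [[-0.146, 0.989, -0.001], [0.989, 0.146, -0.0], [0.0, -0.001, -1.0]]
ft_force: [0.9, -0.1, 0.7]
finger_gap: -0.0005
```

```bash
python3 -m inch '{"dp":[[0.2,-1.5,-1.5],[0.4,-3,-3],[0.4,-3,-3]],"rot":[[0,0,0],[0,0,0],[0,0,0]],"gripper":[0,0,0]}'; python3 - <<'E'
from h import *
import pickle
s=read_state();c=cam('wrist',s);a=snapshot('wrist')[:,:,::-1]
cv2.imwrite('pics/c3.png',cv2.resize(a[180:340,180:400],None,fx=3,fy=3))
x=pickle.load(open('x.pkl','rb'));o=np.array([x[0],x[1],x[4]])
for q in(.9,1.,1.1,1.2):print(q,(proj(o+gut(x[2])@knob(q),*c)-[180,180])*3)
E
```

```text
clock: 4.55
position: [0.5256, -0.0312, 0.0896]
ee_rot: [[-0.145, 0.989, -0.0], [0.989, 0.145, 0.003], [0.003, -0.0, -1.0]]
ft_force: [-3.5, 9.5, 17.6]
finger_gap: -0.0001
0.9 [356.0803 411.2372]
1.0 [330.4637 398.2232]
1.1 [308.9228 384.6586]
1.2 [291.5014 370.7965]
```

View pics/c3.png

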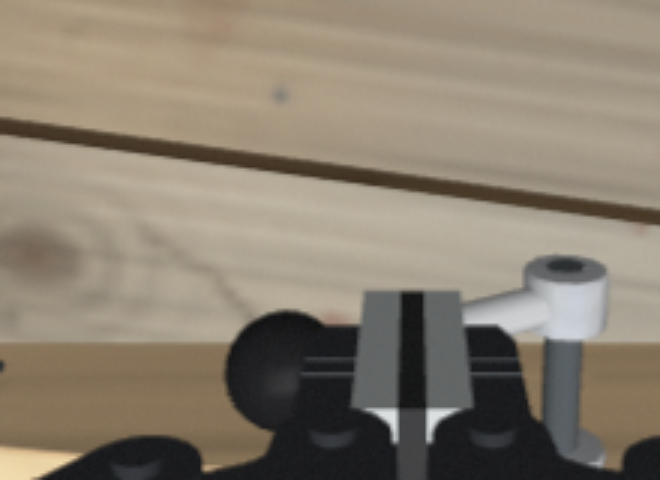

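Knob at crop (290,370) matches q = 1.2, and 17 N against the end stop says the lever is fully over. Next I retract, turn the hand 90° so the finger linkage spreads across the gutter, and go behind the tin.

```bash
python3 -m inch '{"dp":[[0,2,5],[0,4,40],[0,4,90],[0,0,140],[20,-20,160],[45,-50,160],[70,-85,160],[97,-119,160],[97,-119,160],[97,-119,160],[97,-119,160],[97,-119,160]],"rot":[[0,0,0],[0,0,0],[0,0,-0.14],[0,0,-0.28],[0,0,-0.42],[0,0,-0.56],[0,0,-0.70],[0,0,-0.84],[0,0,-0.98],[0,0,-1.12],[0,0,-1.26],[0,0,-1.4]],"gripper":[0,0,0,0,0,0,0,0,0,0,0,0]}' && python3 -m inch '{"dp":[[0,0,0],[0,0,0],[0,0,0]],"rot":[[0,0,-0.1],[0,0,-0.18],[0,0,-0.18]],"gripper":[0,0,0]}'; python3 - <<'E'
from h import *
import pickle
s=read_state();c=cam('wrist',s);a=snapshot('wrist')[:,:,::-1].copy()
x=pickle.load(open('x.pkl','rb'));o=np.array([x[0],x[1],x[4]]);G=gut(x[2])
print(s['clock'],s['position'],np.degrees(np.arctan2(s['ee_rot'][1,0],s['ee_rot'][0,0])),s['joint_positions'])
for p in((.141,0,.008),(.024,.036,.0287),(.024,-.036,.0287),knob(1.2)):cv2.circle(a,tuple(int(v) for v in proj(o+G@np.array(p),*c)),4,(0,0,255),1)
cv2.imwrite('pics/c4.png',a)
E
```

```text
clock: 5.8
position: [0.6228, -0.1523, 0.2479]
ee_rot: [[0.952, 0.306, -0.001], [0.306, -0.952, -0.0], [-0.001, -0.0, -1.0]]
ft_force: [-0.7, -0.3, -0.4]
finger_gap: 0.0001
clock: 6.1
position: [0.6228, -0.152, 0.2481]
ee_rot: [[0.991, 0.136, -0.001], [0.136, -0.991, -0.0], [-0.001, 0.0, -1.0]]
ft_force: [-0.1, 0.1, -0.2]
finger_gap: 0.0001
6.1 [ 0.6228 -0.152   0.2481] 7.815596900136902 [-19.8692  24.0529  81.2642  -0.029   74.7263 -27.6771]
```

View pics/c4.png

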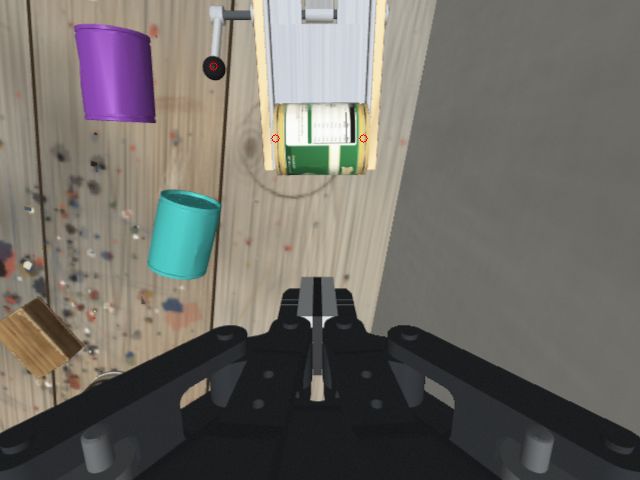

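Fingertip column 318 lines up with the tin's middle at column 321, the knob is still at its 1.2 rad mark, and the tin is at the lip. Descend, then approach the tin.

```bash
python3 -m inch '{"dp":[[0,0,-40],[0,0,-85],[0,0,-130],[0,0,-160],[0,0,-174],[0,0,-174],[-1,8,-174],[-2,15,-174],[-2.5,18,-174],[-2.5,18,-174]],"rot":[[0,0,0],[0,0,0],[0,0,0],[0,0,0],[0,0,0],[0,0,0],[0,0,0],[0,0,0],[0,0,0],[0,0,0]],"gripper":[0,0,0,0,0,0,0,0,0,0]}' && python3 -m inch '{"dp":[[-0.8,6,0.5],[-1.6,12,1.3],[-2.4,18,2.3],[-3.3,24,3.3],[-4.1,30,4.3],[-5,36,5.3],[-5.8,42,6.4],[-6.6,48,7.5],[-7.4,54,8.5],[-8.3,60,9.6],[-9.1,66,10.7],[-9.1,66,10.7]],"rot":[[0,0,0],[0,0,0],[0,0,0],[0,0,0],[0,0,0],[0,0,0],[0,0,0],[0,0,0],[0,0,0],[0,0,0],[0,0,0],[0,0,0]],"gripper":[0,0,0,0,0,0,0,0,0,0,0,0]}'; python3 - <<'E'
from h import *
cv2.imwrite('pics/c5.png',snapshot('wrist')[:,:,::-1])
E
```

```text
clock: 7.15
position: [0.6211, -0.1332, 0.0758]
ee_rot: [[0.99, 0.138, 0.002], [0.138, -0.99, -0.001], [0.002, 0.001, -1.0]]
ft_force: [0.4, 0.1, 0.4]
finger_gap: 0.0001
clock: 8.35
position: [0.6112, -0.0669, 0.0853]
ee_rot: [[0.991, 0.137, -0.0], [0.137, -0.991, 0.0], [-0.0, -0.0, -1.0]]
ft_force: [0.1, -0.3, 0.1]
finger_gap: -0.0004
```

View pics/c5.png

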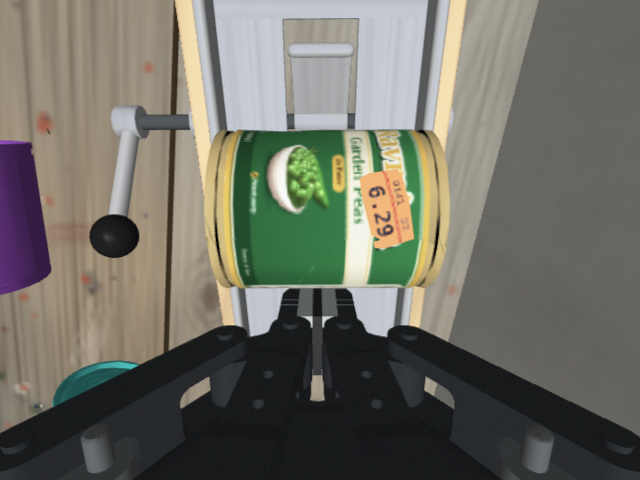

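The tin rolls squarely ahead of the finger. The catch bar is raised at (320,50) and the knob is still over at (115,236). Continuing over the catch.

```bash
python3 -m inch '{"dp":[[-0.8,6,1.1],[-1.7,12,2.1],[-2.5,18,3.2],[-3.3,24,4.3],[-4.1,30,5.3],[-5,36,6.4],[-5.8,42,7.5],[-6.6,48,8.5],[-7.5,54,9.6],[-8.3,60,10.7],[-9.1,66,11.7],[-10,72,12.8]],"rot":[[0,0,0],[0,0,0],[0,0,0],[0,0,0],[0,0,0],[0,0,0],[0,0,0],[0,0,0],[0,0,0],[0,0,0],[0,0,0],[0,0,0]],"gripper":[0,0,0,0,0,0,0,0,0,0,0,0]}' && python3 -m inch '{"dp":[[-0.4,3,0.5],[-0.8,6,1],[-1.2,9,1.6],[-1.5,11,2],[-1.5,11,2]],"rot":[[0,0,0],[0,0,0],[0,0,0],[0,0,0],[0,0,0]],"gripper":[0,0,0,0,0]}'
```

```text
clock: 9.6
position: [0.6011, 0.0049, 0.0979]
ee_rot: [[0.991, 0.137, -0.001], [0.137, -0.991, 0.0], [-0.001, -0.0, -1.0]]
ft_force: [-0.3, -0.2, -0.6]
finger_gap: -0.0
clock: 10.1
position: [0.6, 0.0154, 0.1]
ee_rot: [[0.991, 0.137, 0.0], [0.137, -0.991, 0.0], [0.0, -0.0, -1.0]]
ft_force: [-0.1, -0.4, 0.2]
finger_gap: 0.0
```

```bash
python3 -m inch '{"dp":[[-0.1,1,0.2],[-0.3,2,0.4],[-0.3,2,0.4],[-0.3,2,0.4]],"rot":[[0,0,0],[0,0,0],[0,0,0],[0,0,0]],"gripper":[0,0,0,0]}'; python3 - <<'E'
from h import *
import pickle
s=read_state();c=cam('wrist',s);a=snapshot('wrist')[:,:,::-1].copy();b=snapshot('scene')[:,:,::-1]
a[:180,400:]=cv2.resize(b[185:260,265:365],(240,180))
cv2.imwrite('pics/c6.png',a);print(s['ft_force'],s['position'])
E
```

```text
clock: 10.5
position: [0.6001, 0.0161, 0.1004]
ee_rot: [[0.991, 0.137, 0.001], [0.137, -0.991, -0.002], [0.0, 0.002, -1.0]]
ft_force: [0.9, -5.0, -1.7]
finger_gap: -0.0004
[ 0.9313 -4.9601 -1.6505] [0.6001 0.0161 0.1004]
```

View pics/c6.png

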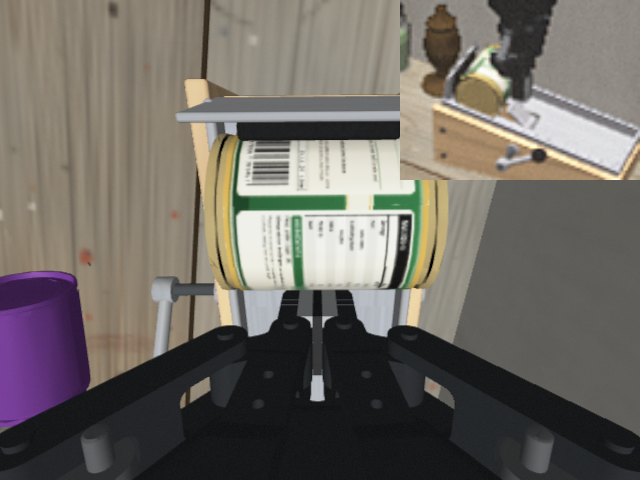

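The tin is seated against the pad and motion is blocked at 5 N. I'll press slightly more, ease back slowly so the tin settles on the catch, then clear away.

```bash
python3 -m inch '{"dp":[[-0.2,1.5,0.3],[-0.2,1.5,0.3],[-0.2,1.5,0.3]],"rot":[[0,0,0],[0,0,0],[0,0,0]],"gripper":[0,0,0]}' && python3 -m inch '{"dp":[[0.2,-2,0],[0.4,-4,-0.3],[0.6,-5.5,-0.5],[0.8,-7,-0.8],[1,-8.5,-1],[1.2,-10,-1.2],[1.4,-11.5,-1.4],[1.7,-14,-1.4],[2.4,-18,0],[3,-23,2],[4,-28,8],[4.5,-32,20]],"rot":[[0,0,0],[0,0,0],[0,0,0],[0,0,0],[0,0,0],[0,0,0],[0,0,0],[0,0,0],[0,0,0],[0,0,0],[0,0,0],[0,0,0]],"gripper":[0,0,0,0,0,0,0,0,0,0,0,0]}' && python3 -m inch '{"dp":[[1,-8,40],[2,-16,80],[3,-25,120],[5,-40,150],[5,-40,150],[5,-40,150],[5,-40,150]],"rot":[[0,0,0],[0,0,0],[0,0,0],[0,0,0],[0,0,0],[0,0,0],[0,0,0]],"gripper":[0,0,0,0,0,0,0]}'; python3 - <<'E'
from h import *
import pickle
s=read_state();c=cam('wrist',s);a=snapshot('wrist')[:,:,::-1].copy();b=snapshot('scene')[:,:,::-1]
x=pickle.load(open('x.pkl','rb'));o=np.array([x[0],x[1],x[4]]);G=gut(x[2])
for X,col in((.165,(0,0,255)),):
  for y in(.036,-.036):
    for t in np.radians(range(0,360,20)):cv2.circle(a,tuple(int(v) for v in proj(o+G@np.array((X+.0285*np.cos(t),y,.0287+.0285*np.sin(t))),*c)),1,col,-1)
for p in((.141,0,.008),knob(1.2)):cv2.circle(a,tuple(int(v) for v in proj(o+G@np.array(p),*c)),4,(0,0,255),1)
a[300:,400:]=cv2.resize(b[185:260,265:365],(240,180))
cv2.imwrite('pics/c7.png',a);print(s['ft_force'],s['position'],s['clock'])
E
```

```text
clock: 10.9
position: [0.6001, 0.0162, 0.1007]
ee_rot: [[0.991, 0.137, 0.001], [0.137, -0.991, -0.004], [0.0, 0.004, -1.0]]
ft_force: [1.3, -11.3, -0.9]
finger_gap: -0.0
clock: 12.1
position: [0.6035, -0.0139, 0.1207]
ee_rot: [[0.991, 0.136, -0.002], [0.136, -0.991, 0.0], [-0.002, -0.0, -1.0]]
ft_force: [-0.0, 0.4, -0.0]
finger_gap: -0.0
clock: 12.8
position: [0.608, -0.053, 0.2698]
ee_rot: [[0.991, 0.136, -0.002], [0.136, -0.991, 0.001], [-0.002, -0.001, -1.0]]
ft_force: [0.4, 0.7, -0.2]
finger_gap: -0.0001
[ 0.4174  0.6625 -0.1877] [ 0.608  -0.053   0.2698] 12.8
```

View pics/c7.png

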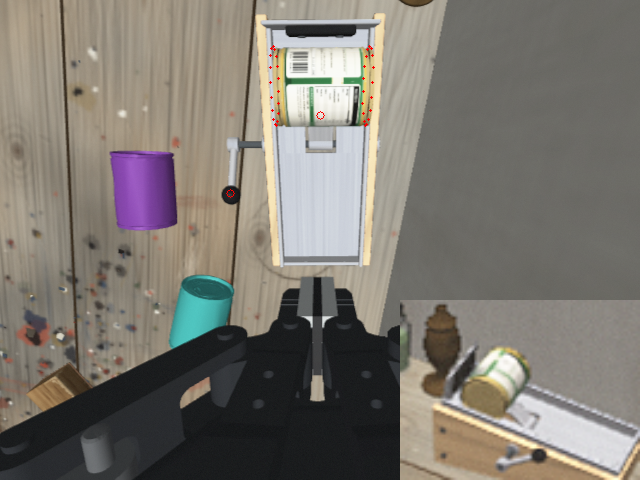

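The tin matches the x = 165 mm outline and rests behind the catch, with the knob on its 1.2 rad mark. I'll check that it's still, then hand in.

```bash
python3 -m inch '{"dp":[[0,0,0],[0,0,0],[0,0,0],[0,0,0],[0,0,0],[0,0,0],[0,0,0],[0,0,0]],"rot":[[0,0,0],[0,0,0],[0,0,0],[0,0,0],[0,0,0],[0,0,0],[0,0,0],[0,0,0]],"gripper":[0,0,0,0,0,0,0,0]}' && python3 - <<'E'
from h import *
a=snapshot('wrist')[40:135,265:380].astype(int);b=cv2.imread('pics/w1.png')
for i in range(8):c=snapshot('wrist')[40:135,265:380].astype(int)
d=abs(a-c).mean();print('diff',d)
t0=cv2.imread('pics/top0.png').astype(int);t1=snapshot('top')[:,:,::-1].astype(int)
for n,(u,v) in dict(jar=(215,275),mug=(171,228),gesso=(466,272),tape=(461,205)).items():print(n,abs(t0-t1)[v-25:v+25,u-25:u+25].mean())
if d<4: print(sign_off())
E
```

```text
clock: 13.7
position: [0.609, -0.0534, 0.2707]
ee_rot: [[0.991, 0.137, -0.0], [0.137, -0.991, -0.0], [-0.0, 0.0, -1.0]]
ft_force: [-0.2, -0.6, 0.0]
finger_gap: 0.0001
diff 1.064836003051106
jar 15.5956
mug 10.023466666666666
gesso 10.997066666666667
tape 12.895733333333334
the job is handed in; nothing more can be done
None
```

The job is handed in. I used the closed fingertip only: it swung the lever to its end stop, then rolled the tin up over the catch onto the back stop and let go slowly. The run finished at about 14 s of the 48 s allowed.

**Last checks:**
- **Lever:** the knob sits on the projected position for 1.2 rad. It stopped there under about 17 N, and it was still there in the last picture.
- **Back stop:** the tin stopped moving against the pad, with the push rising to 11 N.
- **Tin at rest:** after I let go it lies on the projected outline for x = 165 mm, behind the catch. The wrist pictures barely changed over 0.4 s (mean difference 1.1 grey levels), so it is still. I judged the raised catch from the tin resting there; I did not measure the catch angle.
- **Robot:** it hangs clear above the rack, with forces under 1 N.

**Inconclusive check:** comparing the first and last top pictures around the jar, mug, larger tin and tape gave differences of 10–15 grey levels at all four. I had set no noise baseline and did not view that last picture, so this check does not prove they stayed put. The hand was never taken near them and no unexpected contact force showed.

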